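# Restock the first free place of the dropper-bottle tray

### The arm

A 7-joint arm with a two-finger parallel gripper is mounted at the origin on a cart in front of the work surface, level with it; the furniture and walls round the work are solid. World frame = base frame: x ahead of the robot, y to its left, z up, the work surface at z = 0. Lengths are in mm, angles in rad, forces in N, time in s.
With the tool pointing down it reaches from about 400 to 850 mm from the base axis. Payload 10.4 kg.
Tool frame: the origin (TCP) lies midway between the tips of the shut fingers; the grasp point (between the pads) lies 19 mm behind it (ctrl.tcp_to_grasp is the distance from the TCP to the grasp point, in mm); z points along the fingers, y is the line along which they close (so a half turn about z gives the same grasp; the last joint's range is limited). The gripper opens to 87 mm and grips with 3 to 60 N. Pads are 19 mm wide; open, the fingers measure 117 mm over their backs; the gripper's body (75 mm by 190 mm) begins 51 mm behind the grasp point.
Start: joints at [1.165, 0.332, -0.065, 1.46, 0.022, 1.35, -0.088], TCP at [233.473, -579.778, 222.576] pointing down, gripper open.
Joint ranges: [-2.6, 2.6], [-0.5, 2.12], [-1.47, 1.34], [0.16, 2.42], [-1.27, 4.41], [0.06, 2.06], [-2.6, 2.6]. Speed limits (rad/s): [2.22, 2.22, 2.79, 2.79, 3.14, 3.14, 3.14].

### API

Orientations are given as a unit quaternion [w, x, y, z].
In Python, from workcell import ctrl gives the robot as it stands.
- The arm moves only by the shell command python3 jog.py FILE [OPENING] [FORCE], which reads ROWS from the file FILE. ROWS is 1 to 5 rows, parted by a bar, with the numbers parted by spaces; each row has 6 numbers: dx, dy, dz in a scale on which 1.0 is 0.6 m, then a rotation vector rx, ry, rz in shares of 2 pi rad (1.0 is 2 pi rad); each row is the pose to reach, as a shift and turn from the pose commanded when the command began, along the tool's axes at that moment; what a row does not reach only later rows make up. A row lasts 1/10 s, in which the tool goes at most 50 mm and 0.15 rad, less where a joint would pass 70% of its speed; a pose out of reach is approached as far as the arm can. OPENING is the finger opening in mm, set as the command begins (- or left out keeps the last). The fingers move at their own pace and stop on an object; FORCE is the grip in N (left out, the last holds). Time passes only in rows, so rows that do not move let the fingers close. It prints the time, the measured TCP pose, the force, the opening and the grip force at its end. Input that does not fit is refused with a message, and nothing moves.
- ctrl.observe(): the state, without advancing time (a new reading comes with each control period).
- ctrl.capture(name): name is "scene" or "side" or "wrist"; returns the picture (420x560x3 uint8, blue, green, red); there is no depth.
- ctrl.get_calibration(name): a dict with "camera_matrix" (3x3 intrinsics, pixels), "cam_to_world" (4x4, takes a point from camera to world coordinates). Camera axes: x right, y down, z forward; pixel columns grow to the right and rows downward; lengths in mm; the calibration is good to about 2 mm. A picture is of the moment at which its call begins: read the wrist's pose just before it. get_calibration takes no time and is no camera call; for the wrist camera it gives the pose at the moment of the call.
- ctrl.finish_job(): hands the job in; it is judged then, once.
The state is a dict: "time": time; "joints": joint angles; "qd": joint speeds; "joint_torque": joint torques, N m; "ee_pos": TCP position; "orientation": TCP orientation; "wrist_force": force on the tool from outside, world axes, zero at the start; "ft_torque": the same for the moment, N m; "grip_width": finger opening in mm; "finger_force": force on a finger pad.
Only numpy, scipy, OpenCV 4.12 (cv2) and the standard library are available. Lean on these libraries where they do the work, as an engineer would, in place of code of your own. Each camera call takes 0.05 s, during which the arm holds its last target. There are 200 camera calls.

### The job

Take the dark dropper bottle that stands among the metal samples in the wooden rack and stand it upright in the first free place of the white tray, counting from the tray's blue end. Set it down rather than dropping it, and leave the other two bottles and the metal samples standing in their places.

Things in the scene. Friction and masses are not known exactly. Their poses are not given: they have to be found in the camera images.
- bottle: the dropper bottle to move, 50 to 90 g: dark round body 36 mm in diameter, 62 mm tall, with a paler conical nozzle (20 mm at its foot), 99 mm tall in all. Origin: centre of its underside; z up along it. It stands on the floor of one of the rack's cells, which one varies. Hold it by the body, 30 to 60 mm above its underside, with 20 to 40 N.
- rack: fixed wooden rack, 62 (x) x 230 mm (y); varies in place and yaw, left or right of the tray. Four cells in a row, all full, centres at y = -84, -28, 28, 84 mm, 50 x 50 mm inside, floor 6 mm and walls 20 mm above the worktop. Origin: centre of underside. Gaps beside the bottle along the row are about 15 mm, too narrow for a finger; rack -x and +x sides are free: close the fingers along rack x.
- sample_tall_a: bystander in the rack: stepped metal sample, pale silver, 45 mm in diameter, 62 mm tall. Origin: centre of its underside
- sample_tall_b: bystander in the rack: straight metal sample, pale silver, 44 mm in diameter, 60 mm tall. Origin: centre of its underside
- sample_step: bystander in the rack: metal sample with a closed, narrower top, pale silver, 47 mm in diameter, 50 mm tall. Origin: centre of its underside
- tray: fixed white bottle tray, 60 (x) x 222 mm (y), varies in place and yaw. Four places in a row along y, 54 mm apart, 48 x 48 mm inside, floor 6 mm and walls 16 mm above the worktop. Origin: centre of underside, z up. Bottles in neighbouring places leave 18 mm between them; the tray's -x and +x sides are free for the fingers.
- tray_place1 (a point): centre of the floor of the tray's place 1, 6 mm above the worktop, at tray y = -81 mm; axes as the tray's. The numbers are only names: counting starts at the blue end, whichever that is
- tray_place2 (a point): centre of the floor of the tray's place 2, 6 mm above the worktop, at tray y = -27 mm; axes as the tray's. The numbers are only names: counting starts at the blue end, whichever that is
- tray_place3 (a point): centre of the floor of the tray's place 3, 6 mm above the worktop, at tray y = 27 mm; axes as the tray's. The numbers are only names: counting starts at the blue end, whichever that is
- tray_place4 (a point): centre of the floor of the tray's place 4, 6 mm above the worktop, at tray y = 81 mm; axes as the tray's. The numbers are only names: counting starts at the blue end, whichever that is
- blue_end: blue end block of the tray, 60 x 22 x 22 mm, fixed against one of the tray's two ends (which one varies), at tray y = -123 or +123 mm; the block at the other end is white and alike. Origin: centre of its underside
- stock_bottle_a: bottle already in the tray, same make and size as the one to move. Origin: centre of its underside. It stands in one of the four places, which one varies; leave it
- stock_bottle_b: second bottle already in the tray, the same as stock_bottle_a; it stands in another of the four places; leave it

How it is judged:
By the outcome, as a careful person would: the job done as asked, in the order asked, and still so for the second after the job is handed in, with the robot touching nothing.
It also fails if it takes over 37 s, if anything falls off the work surface, if the arm or the gripper's body presses on something with over 40 N, if the wrist force passes 120 N, or if a joint passes its speed limit or range.

## Working session

There is one attempt and no reset: what is moved stays moved. The work goes in short steps, Python scripts to look and compute and a shell command to move; the robot and the scene stay as the last step left them, time stands still between calls to the robot, and variables do not carry over. Pictures are saved under pics/ and viewed, at most 10 in all, crops included, and the job is handed in when it is done.

```bash
ls; mkdir -p pics; python3 - <<'E'
from workcell import ctrl
import cv2,numpy as np
for n in("scene","side"):
    im=ctrl.capture(n); cv2.imwrite(f"pics/{n}0.png",im)
    c=ctrl.get_calibration(n); print(n,np.round(c["camera_matrix"],1).tolist(),np.round(c["cam_to_world"],3).tolist())
s=ctrl.observe(); print(s["time"],s["ee_pos"],s["orientation"],s["grip_width"])
E
```

```text
jog.py
pics
workcell.py
scene [[507.9, 0.0, 276.3], [0.0, 507.9, 212.3], [0.0, 0.0, 1.0]] [[0.456, -0.427, 0.781, -444.399], [-0.89, -0.202, 0.409, -436.526], [-0.017, -0.882, -0.472, 575.661], [0.0, 0.0, 0.0, 1.0]]
side [[385.6, 0.0, 277.2], [0.0, 385.6, 202.8], [0.0, 0.0, 1.0]] [[-0.905, -0.196, 0.377, 182.773], [-0.424, 0.381, -0.822, 767.467], [0.017, -0.904, -0.428, 398.689], [0.0, 0.0, 0.0, 1.0]]
0.1 [ 233.32744144 -579.45978452  221.85288738] [-6.01667084e-04  9.81735368e-01  1.90250575e-01 -1.51820533e-04] 87.07075563249559
```

View pics/scene0.png

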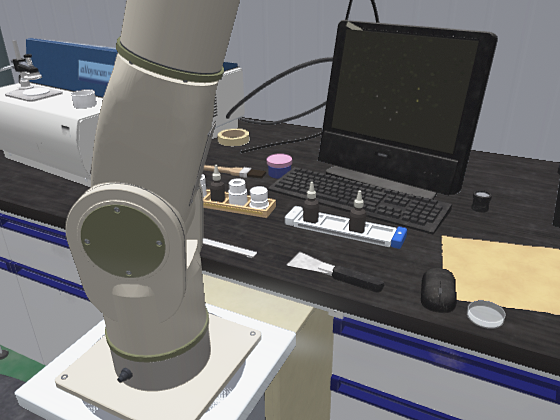

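View pics/side0.png

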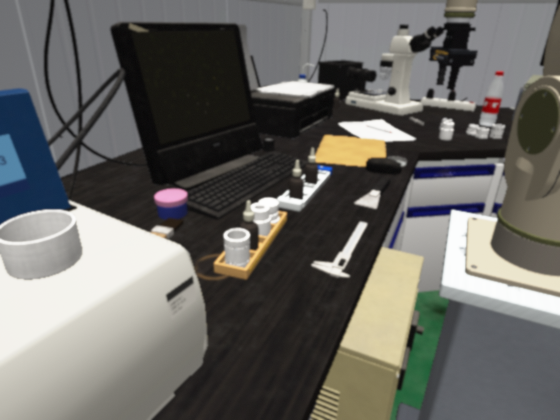

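The scene image shows the tray with its blue end at about (398,235) and bottles at about (311,210) and (357,220). The rack is at (240,200), with the dark bottle at (217,185) among the samples. I'll enlarge both views to measure.

```bash
python3 - <<'E'
import cv2,numpy as np
a=cv2.imread("pics/scene0.png")[160:250,200:412]; b=cv2.imread("pics/side0.png")[145:280,210:335]
A=cv2.resize(a,None,fx=3.7,fy=3.7,interpolation=cv2.INTER_CUBIC)
cv2.imwrite("pics/s1.png",A); cv2.imwrite("pics/s2.png",cv2.resize(b,None,fx=4.4,fy=4.4,interpolation=cv2.INTER_CUBIC))
E
```

```text
(no output)
```

View pics/s1.png

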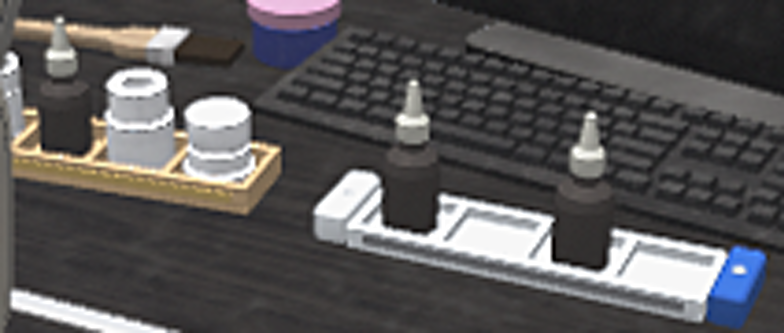

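View pics/s2.png

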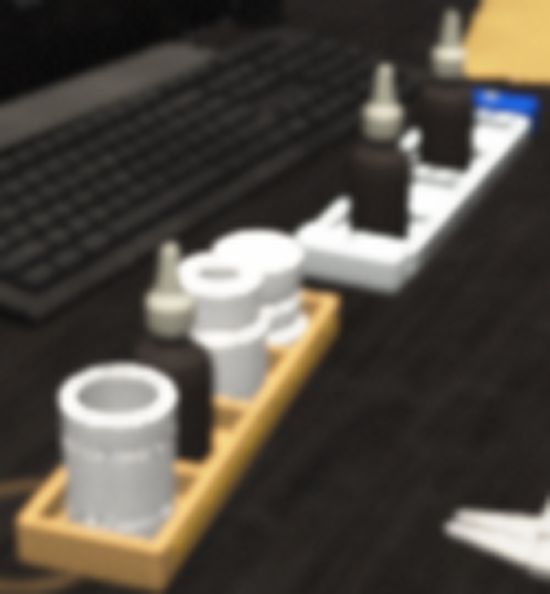

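Enlarged: the place next to the blue block is empty, and the tray bottles stand in the 2nd and 4th places from blue. The rack bottle is in the third cell from the tray end. I'll fit the poses from the nozzle tips and corners.

```bash
cat > h.py <<'E'
from workcell import ctrl
import numpy as np
def ray(n,u,v,z):
    c=ctrl.get_calibration(n); T=np.array(c["cam_to_world"]); d=T[:3,:3]@np.linalg.inv(c["camera_matrix"])@[u,v,1]
    return (T[:3,3]+d*(z-T[2,3])/d[2])[:2]
def sc(u,v,z): return ray("scene",(u+.5)/3.7-.5+200,(v+.5)/3.7-.5+160,z)
def sd(u,v,z): return ray("side",(u+.5)/4.4-.5+210,(v+.5)/4.4-.5+145,z)
E
python3 - <<'E'
from h import *
np.set_printoptions(precision=1,suppress=True)
print("rackbottle",sc(61,18,105),sd(171,243,105))
print("stock far",sc(413,82,105),sd(385,66,105)); print("stock near blue",sc(591,113,105),sd(453,11,105))
print("body shoulder/foot sc", sc(67,152,6),sc(411,230,6),sc(581,268,6))
print("rack corners sc: BR,FR",sc(281,150,20),sc(243,187,20)," sd: nl,nr,fr",sd(20,525,20),sd(168,563,20),sd(340,298,20))
print("tray end sd: white block near corner", sd(300,240,22),sd(400,268,22)," blue sc",sc(728,247,22),sc(765,251,22),sc(745,300,22),sc(707,295,22))
E
```

```text
rackbottle [489.7 213.3] [493.1 215.5]
stock far [495.3 -32.7] [500.4 -32.3]
stock near blue [ 499.5 -142.3] [ 502.9 -142.6]
body shoulder/foot sc [491.2 218. ] [491.9 -34.5] [ 492.8 -144.6]
rack corners sc: BR,FR [530.8  75.8] [474.4  73.8]  sd: nl,nr,fr [508.8 310.7] [445.2 306.9] [477.   74.2]
tray end sd: white block near corner [521.9  25. ] [461.8  32.5]  blue sc [ 526.8 -222.5] [ 531.4 -243.2] [ 472.2 -247.2] [ 468.3 -226.6]
```

The manual's scale: shifts go in shares of 0.6 m and turns go in shares of 2 pi rad. Converting my numbers, 200 mm / 600 = 0.3333, -160 mm / 600 = -0.2667.

```bash
cat >> h.py <<'E'
from scipy.spatial.transform import Rotation as R
np.set_printoptions(precision=2,suppress=True)
def pose():
    s=ctrl.observe(); q=np.array(s["orientation"]); return np.array(s["ee_pos"]),R.from_quat(q[[1,2,3,0]])
def go(x,y,z,yaw):   # yaw: world direction of tool y, deg, tool down
    p,r=pose(); a=np.radians(yaw); ty=[np.cos(a),np.sin(a),0]; tz=[0,0,-1]; tx=np.cross(ty,tz)
    t=R.from_matrix(np.array([tx,ty,tz]).T)
    print("row",r.inv().apply(np.array([x,y,z])-p),(r.inv()*t).as_rotvec(),"joints",np.array(ctrl.observe()["joints"]))
E
python3 -c "
from h import *
p,r=pose();T=np.array(ctrl.get_calibration('wrist')['cam_to_world']);print(r.inv().apply(T[:3,3]-p),r.inv().as_matrix()@T[:3,:3]);go(500,-110,300,4)"
echo '0.0833 -0.0667 -0.0167 0 0 0 | 0.1667 -0.1333 -0.0333 0 0 0 | 0.25 -0.2 -0.05 0 0 0 | 0.3333 -0.2667 -0.0667 0 0 0' > rows.txt && python3 jog.py rows.txt && python3 -c "
from h import *
go(500,-110,300,4)"
```

```text
[  67.92   -0.26 -161.29] [[-0.   -0.97 -0.25]
 [ 1.   -0.   -0.  ]
 [ 0.   -0.25  0.97]]
row [ 422.73 -335.96  -77.76] [-0.   -0.   -1.26] joints [ 1.17  0.33 -0.06  1.46  0.02  1.35 -0.09]
time: 0.5
ee_pos: [331.0, -405.7, 253.4]
orientation: [-0.0, 0.982, 0.19, -0.0]
wrist_force: [1.2, -0.3, -0.3]
grip_width: 87.0
finger_force: 0.0
row [ 267.17 -211.19  -46.63] [-0.    0.   -1.26] joints [ 0.98  0.1  -0.19  1.67  0.02  1.37 -0.41]
```

Converted, 200 mm / 600 = 0.3333, 160 mm / 600 = 0.2667, -0.75 rad / 6.2832 = -0.1194.

```bash
echo '0.0667 -0.05 -0.0167 0 0 -0.0239 | 0.1333 -0.1 -0.0333 0 0 -0.0477 | 0.2 -0.15 -0.05 0 0 -0.0716 | 0.2667 -0.2 -0.0667 0 0 -0.0955 | 0.3333 -0.25 -0.075 0 0 -0.1194' > rows.txt && python3 jog.py rows.txt && python3 -c "
from h import *
go(500,-110,300,4)"
```

```text
time: 1.0
ee_pos: [458.5, -195.6, 298.7]
orientation: [0.001, 0.842, 0.539, 0.0]
wrist_force: [0.5, -0.3, 0.8]
grip_width: 87.0
finger_force: 0.0
row [95.13  1.81 -1.3 ] [ 0.   0.  -0.5] joints [ 0.74  0.04 -0.44  1.64  0.02  1.46 -0.13]
```

Converted, 95 mm / 600 = 0.1583, 90 mm / 600 = 0.15, -0.5 rad / 6.2832 = -0.0796.

```bash
echo '0.05 0 0 0 0 -0.0239 | 0.1 0 0 0 0 -0.0477 | 0.15 0.0033 0 0 0 -0.0716 | 0.1583 0.0033 0 0 0 -0.0796 | 0.1583 0.0033 0 0 0 -0.0796' > rows.txt && python3 jog.py rows.txt && python3 -c "
from h import *
import cv2
go(500,-110,300,4)
c=ctrl.get_calibration('wrist');im=ctrl.capture('wrist');np.savez('w1.npz',K=c['camera_matrix'],T=c['cam_to_world']);cv2.imwrite('pics/w1.png',im)"
```

```text
time: 1.5
ee_pos: [500.1, -110.9, 297.6]
orientation: [-0.0, 0.684, 0.73, -0.0]
wrist_force: [1.1, -1.2, 0.0]
grip_width: 87.1
finger_force: 0.0
row [ 0.89 -0.07 -2.39] [-0. -0. -0.] joints [ 0.64  0.09 -0.54  1.61  0.04  1.46  0.16]
```

View pics/w1.png

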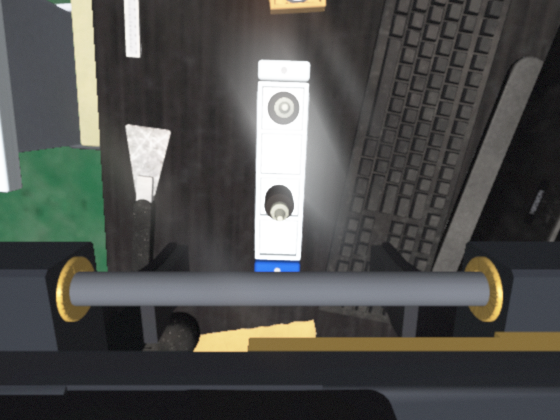

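The wrist view shows the tray: white end at (283,70), bottles at (284,107) and (279,212), an empty place beside blue at (278,240), and the blue edge at row 263. Next I'll put the tray edges through the calibration.

```bash
cat >> h.py <<'E'
def wp(f,u,v,z):
    d=np.load(f); T=d['T']; r=T[:3,:3]@np.linalg.inv(d['K'])@[u,v,1]; return (T[:3,3]+r*(z-T[2,3])/r[2])[:2]
E
python3 - <<'E'
from h import *
import cv2
im=cv2.imread('pics/w1.png').astype(int)
L=[];Rr=[]
for v in range(90,258,6):
    w=np.where(im[v,225:330].min(1)>120)[0]+225
    L.append(wp('w1.npz',w[0]-.5,v,16)); Rr.append(wp('w1.npz',w[-1]+.5,v,16))
L=np.array(L);Rr=np.array(Rr)
print(np.c_[L,Rr][::3])
for e in(L,Rr): print("x =",np.polyfit(e[:,1]+110,e[:,0],1))
for u in (265,280,295):
    b=np.where((im[:,u,0]-im[:,u,2])>60)[0]; b=b[(b>240)&(b<275)]
    w=np.where(im[40:100,u].min(1)>120)[0]+40
    print(u,"blue",b[:1],b[-1:],wp('w1.npz',u,b[0]-.5,22),"top",w[0],wp('w1.npz',u,w[0]-.5,22))
print("tips",wp('w1.npz',284,107,105),wp('w1.npz',279,212,105))
E
python3 -c "
import cv2;im=cv2.imread('pics/w1.png')[50:275,220:340];cv2.imwrite('pics/w1c.png',cv2.resize(im,None,fx=2.6,fy=2.6,interpolation=2))"
```

```text
[[ 452.91  -13.98  530.91   -8.91]
 [ 452.57  -34.25  543.28  -28.34]
 [ 460.56  -54.46  552.37  -48.48]
 [ 467.54  -75.25  558.06  -69.35]
 [ 468.58  -96.95  560.23  -90.98]
 [ 469.65 -119.2   562.45 -113.15]
 [ 470.75 -142.02  563.48 -135.97]
 [ 471.87 -165.43  559.46 -159.71]
 [ 471.74 -189.53  534.76 -185.42]
 [ 472.91 -214.19  534.16 -210.19]]
x = [ -0.11 465.84]
x = [  0.02 550.31]
265 blue [260] [271] [ 488.57 -221.23] top 57 [475.05  22.96]
280 blue [260] [271] [ 507.96 -219.96] top 51 [491.49  30.3 ]
295 blue [261] [271] [ 527.45 -220.08] top 59 [508.92  23.06]
tips [499.23 -32.56] [ 501.18 -134.95]
```

View pics/w1c.png

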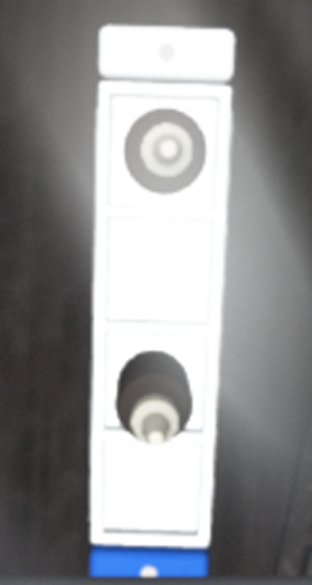

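```bash
python3 - <<'E'
from h import *
def P(u,v,z): return wp('w1.npz',(u+.5)/2.6-.5+220,(v+.5)/2.6-.5+50,z)
for n,u,v,z in[("TL",97,83,16),("TR",233,86,16),("BR",210,546,16),("BL",90,543,16),("whTL",100,27,22),("whTR",233,31,22),("blueL",90,548,22),("blueR",209,548,22),("divider2-3 L",107,323,16),("div R",209,323,16),("wall1 bottom L",104,530,6),("R",195,532,6),("tip far",168,149,105),("tip near",155,434,105)]: print(n,P(u,v,z))
E
```

```text
TL [467.01  -3.8 ]
TR [527.67  -1.12]
BR [ 534.96 -220.91]
BL [ 474.4  -223.25]
whTL [467.55  18.71]
whTR [525.29  20.84]
blueL [ 474.81 -223.46]
blueR [ 534.01 -219.59]
divider2-3 L [ 477.11 -111.12]
div R [ 525.45 -107.97]
wall1 bottom L [ 480.77 -219.71]
R [ 527.54 -217.76]
tip far [499.52 -32.54]
tip near [ 501.8  -139.78]
```

Tray fit: centre (501,-112), yaw 2°, target place about (504,-193.5). Next I'll look over the rack.

Converted, 200 mm / 600 = 0.3333, 150 mm / 600 = 0.25.

```bash
python3 -c "
from h import *
go(490,170,300,6)"
echo '0.0833 0 0 0 0 0 | 0.1667 0 0 0 0 0 | 0.25 0 0 0 0 0 | 0.3333 0 0 0 0 0' > rows.txt && python3 jog.py rows.txt && python3 -c "
from h import *
go(490,170,300,6)"
```

```text
row [282.18   7.49  -2.35] [-0.   -0.   -0.04] joints [ 0.64  0.09 -0.54  1.61  0.04  1.46  0.16]
time: 1.95
ee_pos: [487.1, 87.9, 298.0]
orientation: [0.0, 0.687, 0.727, -0.0]
wrist_force: [1.2, -0.4, -0.1]
grip_width: 87.1
finger_force: 0.0
row [81.84  7.58 -2.04] [ 0.    0.   -0.05] joints [ 0.43  0.06 -0.72  1.64  0.04  1.46 -0.24]
```

Converted, 82 mm / 600 = 0.1367, 80 mm / 600 = 0.1333, -0.05 rad / 6.2832 = -0.008.

```bash
echo '0.0667 0.0067 0 0 0 -0.008 | 0.1333 0.0117 0 0 0 -0.008 | 0.1367 0.0117 0 0 0 -0.008 | 0.1367 0.0117 0 0 0 -0.008' > rows.txt && python3 jog.py rows.txt && python3 -c "
from h import *
import cv2
go(490,170,300,6)
c=ctrl.get_calibration('wrist');im=ctrl.capture('wrist');np.savez('w2.npz',K=c['camera_matrix'],T=c['cam_to_world']);cv2.imwrite('pics/w2.png',im)
cv2.imwrite('pics/w2c.png',cv2.resize(im[20:250,200:360],None,fx=2.6,fy=2.6,interpolation=2))"
```

```text
time: 2.35
ee_pos: [489.4, 169.5, 297.7]
orientation: [-0.0, 0.667, 0.745, -0.0]
wrist_force: [0.4, -0.7, -0.5]
grip_width: 87.0
finger_force: 0.0
row [ 0.41  0.63 -2.32] [-0.    0.    0.01] joints [ 0.31  0.13 -0.8   1.59  0.09  1.47 -0.38]
```

View pics/w2c.png

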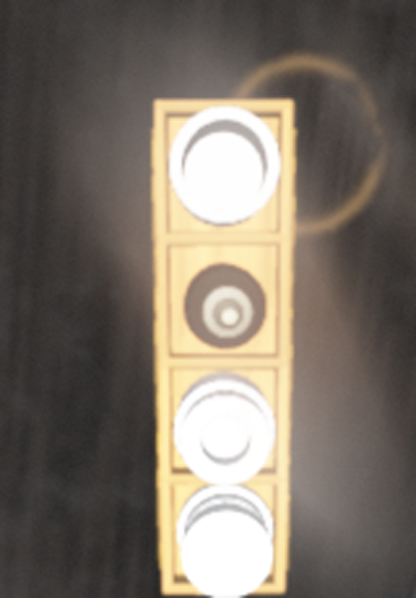

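The crop shows the bottle in the second cell from the top: body circle centre about (225,305), tip (230,316), rack corners (153,100), (295,100), (286,593), (162,593).

```bash
python3 - <<'E'
from h import *
def P(u,v,z): return wp('w2.npz',(u+.5)/2.6-.5+200,(v+.5)/2.6-.5+20,z)
c=[P(153,100,20),P(295,100,20),P(286,593,20),P(162,593,20)]
print(np.array(c),np.mean(c,0)); d=(c[0]+c[1]-c[2]-c[3])/2; print(np.linalg.norm(d),np.degrees(np.arctan2(-d[0],d[1])))
print("tip",P(230,316,105),"body",P(225,306,60),P(225,306,68),"nozzle foot",P(228,311,75))
b=P(230,316,105); b[:]=b*.6+.4*P(225,306,64); print(b); go(b[0],b[1],180,6)
E
```

```text
[[451.04 299.64]
 [512.5  306.49]
 [538.66  80.23]
 [477.5   73.4 ]] [494.92 189.94]
227.771902971439 6.632056208504322
tip [492.55 216.51] body [491.4  217.68] [491.21 218.08] nozzle foot [492.46 216.6 ]
[492.05 217.06]
row [ 48.28   7.67 117.65] [-0.  0.  0.] joints [ 0.31  0.13 -0.79  1.59  0.09  1.47 -0.38]
```

Converted, 140 mm / 600 = 0.2333, 100 mm / 600 = 0.1667.

```bash
echo '0.0417 0.0067 0.0333 0 0 0 | 0.08 0.0128 0.1 0 0 0 | 0.08 0.0128 0.1667 0 0 0 | 0.08 0.0128 0.2333 0 0 0 | 0.08 0.0128 0.2333 0 0 0' > rows.txt && python3 jog.py rows.txt 87 && python3 -c "
from h import *
go(492,216.8,43,6.5)"
```

```text
time: 2.9
ee_pos: [489.8, 214.5, 153.2]
orientation: [-0.002, 0.668, 0.744, -0.004]
wrist_force: [-0.8, -1.6, -0.2]
grip_width: 86.9
finger_force: 0.0
row [  2.39   3.36 110.2 ] [-0.01  0.   -0.01] joints [ 0.2   0.29 -0.81  1.75  0.22  1.21 -0.56]
```

Converted, 50 mm / 600 = 0.0833, 30 mm / 600 = 0.05.

```bash
echo '0.0017 0.0017 0.05 0 0 0 | 0.0017 0.0017 0.0833 0 0 0 | 0.0017 0.0017 0.0833 0 0 0 | 0.0017 0.0017 0.0833 0 0 0' > rows.txt && python3 jog.py rows.txt && python3 -c "
from h import *
go(492,216.8,43,6.5)"
```

```text
time: 3.3
ee_pos: [493.8, 218.8, 109.9]
orientation: [0.001, 0.667, 0.745, 0.001]
wrist_force: [0.2, -0.0, 0.8]
grip_width: 86.9
finger_force: 0.0
row [-1.78 -2.1  66.87] [ 0.  0. -0.] joints [ 0.18  0.34 -0.79  1.79  0.27  1.12 -0.6 ]
```

Converted, 66 mm / 600 = 0.11, 58 mm / 600 = 0.0967.

```bash
echo '-0.0025 -0.0033 0.0333 0 0 0 | -0.0025 -0.0033 0.0667 0 0 0 | -0.0025 -0.0033 0.0967 0 0 0 | -0.0025 -0.0033 0.11 0 0 0 | -0.0025 -0.0033 0.11 0 0 0' > rows.txt && python3 jog.py rows.txt && python3 -c "
from h import *
go(492,216.8,43,6.5)"
```

```text
time: 3.8
ee_pos: [491.3, 217.4, 42.6]
orientation: [0.0, 0.667, 0.745, 0.0]
wrist_force: [-0.3, -0.0, 0.2]
grip_width: 87.2
finger_force: 0.0
row [-0.7   0.62 -0.37] [ 0.  0. -0.] joints [ 0.14  0.43 -0.76  1.85  0.35  1.   -0.65]
```

```bash
for i in 1 2; do echo '0 0 0 0 0 0 | 0 0 0 0 0 0 | 0 0 0 0 0 0 | 0 0 0 0 0 0 | 0 0 0 0 0 0' > rows.txt && python3 jog.py rows.txt 20 30; done
```

```text
time: 4.3
ee_pos: [490.9, 217.7, 42.2]
orientation: [0.0, 0.666, 0.746, 0.0]
wrist_force: [0.5, -0.1, -0.3]
grip_width: 54.9
finger_force: 0.0
time: 4.8
ee_pos: [490.8, 217.6, 41.9]
orientation: [0.0, 0.666, 0.746, -0.0]
wrist_force: [1.1, -1.2, -1.1]
grip_width: 33.8
finger_force: 30.0
```

Converted, -65 mm / 600 = -0.1083, -40 mm / 600 = -0.0667.

```bash
echo '0 0 0 0 0 0 | 0 0 -0.0133 0 0 0 | 0 0 -0.0333 0 0 0 | 0 0 -0.0667 0 0 0 | 0 0 -0.1083 0 0 0' > rows.txt && python3 jog.py rows.txt && echo '0 0 -0.05 0 0 0 | 0 0 -0.1 0 0 0 | 0 0 -0.125 0 0 0 | 0 0 -0.125 0 0 0' > rows.txt && python3 jog.py rows.txt && python3 -c "
from h import *
import cv2
cv2.imwrite('pics/lift.png',cv2.resize(ctrl.capture('side')[100:300,170:370],None,fx=2.5,fy=2.5,interpolation=2)); go(504,-193.5,185,2)"
```

```text
time: 5.3
ee_pos: [490.4, 217.6, 108.1]
orientation: [-0.0, 0.666, 0.746, -0.0]
wrist_force: [1.6, 0.0, -0.6]
grip_width: 33.8
finger_force: 30.0
time: 5.7
ee_pos: [491.8, 218.2, 184.3]
orientation: [0.001, 0.666, 0.746, 0.002]
wrist_force: [-0.5, 0.5, -1.2]
grip_width: 33.7
finger_force: 30.0
row [-410.07  -33.08   -2.59] [0.   0.   0.08] joints [ 0.21  0.26 -0.82  1.72  0.2   1.25 -0.54]
```

View pics/lift.png

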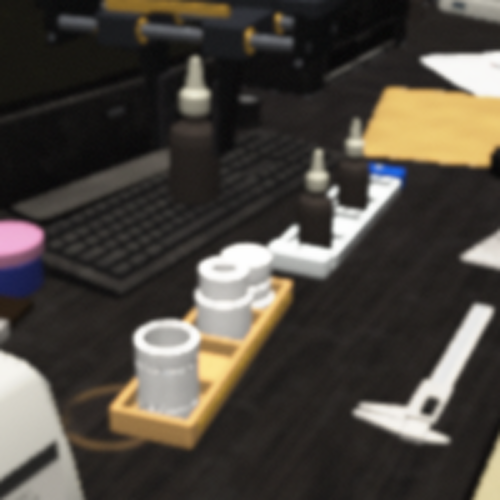

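The bottle is held upright and the samples are undisturbed. Now I'll carry it over.

Converted, -175 mm / 600 = -0.2917, -135 mm / 600 = -0.225, 0.04 rad / 6.2832 = 0.0064.

```bash
echo '-0.0333 -0.0025 0 0 0 0 | -0.0917 -0.0075 0 0 0 0.0032 | -0.1583 -0.0125 0 0 0 0.0032 | -0.225 -0.0183 0 0 0 0.0064 | -0.2917 -0.0233 0 0 0 0.0064' > rows.txt && python3 jog.py rows.txt && echo '-0.0667 -0.005 0 0 0 0 | -0.1333 -0.01 0 0 0 0.0032 | -0.2 -0.015 0 0 0 0.0048 | -0.2583 -0.0183 0 0 0 0.0064 | -0.3 -0.02 0 0 0 0.0064' > rows.txt && python3 jog.py rows.txt && python3 -c "
from h import *
go(504,-193.5,120,2)"
```

```text
time: 6.25
ee_pos: [495.3, 40.4, 180.2]
orientation: [-0.001, 0.681, 0.732, -0.001]
wrist_force: [0.0, -0.6, -0.6]
grip_width: 33.4
finger_force: 30.0
time: 6.75
ee_pos: [496.0, -141.0, 180.0]
orientation: [-0.001, 0.697, 0.717, -0.001]
wrist_force: [-0.6, 0.7, -1.6]
grip_width: 33.6
finger_force: 30.0
row [-52.76   6.67  59.93] [-0.   -0.   -0.01] joints [ 0.71  0.17 -0.57  1.78  0.1   1.23  0.14]
```

Converted, 60 mm / 600 = 0.1, -53 mm / 600 = -0.0883.

```bash
echo '-0.0417 0.005 0 0 0 0 | -0.075 0.01 0.0083 0 0 0 | -0.0883 0.0112 0.05 0 0 0 | -0.0883 0.0112 0.1 0 0 0 | -0.0883 0.0112 0.1 0 0 0' > rows.txt && python3 jog.py rows.txt && echo '0 0 0 0 0 0 | 0 0 0 0 0 0' > rows.txt && python3 jog.py rows.txt && python3 -c "
from h import *
import cv2
c=ctrl.get_calibration('scene');im=ctrl.capture('scene');cv2.imwrite('pics/pre.png',cv2.resize(im[140:260,260:420],None,fx=4,fy=4,interpolation=2))
go(504,-193.5,44,2)"
```

```text
time: 7.25
ee_pos: [502.8, -190.1, 117.0]
orientation: [-0.004, 0.696, 0.718, -0.001]
wrist_force: [-0.8, 0.2, -0.9]
grip_width: 33.7
finger_force: 30.0
time: 7.45
ee_pos: [506.6, -190.7, 123.1]
orientation: [0.001, 0.695, 0.719, 0.0]
wrist_force: [0.4, 0.5, -0.7]
grip_width: 33.7
finger_force: 30.0
row [-2.51 -2.92 79.32] [ 0.  0. -0.] joints [ 0.74  0.27 -0.53  1.78  0.15  1.12  0.19]
```

View pics/pre.png

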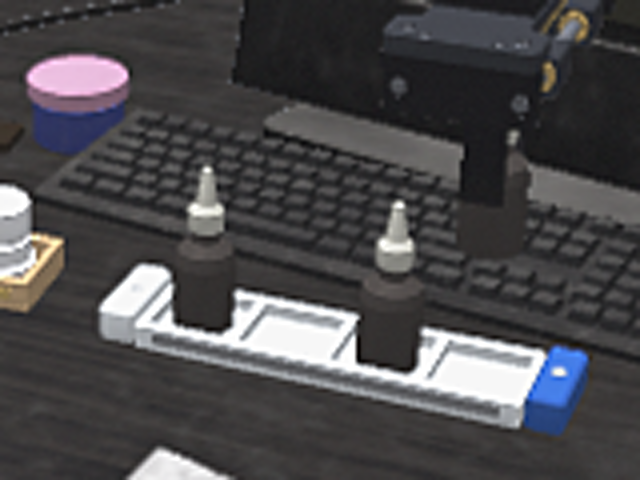

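The bottle hangs upright above the free blue-end place, and both stock bottles stand. Descending.

Converted, 62 mm / 600 = 0.1033, 60 mm / 600 = 0.1.

```bash
echo '-0.0042 -0.0042 0.025 0 0 0 | -0.0042 -0.0042 0.0583 0 0 0 | -0.0042 -0.0042 0.0833 0 0 0 | -0.0042 -0.0042 0.1 0 0 0 | -0.0042 -0.0042 0.1033 0 0 0' > rows.txt && python3 jog.py rows.txt && echo '0 0 0 0 0 0 | 0 0 0 0 0 0' > rows.txt && python3 jog.py rows.txt && python3 -c "
from h import *
go(504,-193.5,42,2)"
```

```text
time: 8.0
ee_pos: [503.1, -193.3, 59.3]
orientation: [-0.001, 0.696, 0.718, -0.0]
wrist_force: [0.2, -0.0, 0.1]
grip_width: 33.8
finger_force: 30.0
time: 8.2
ee_pos: [504.0, -193.6, 60.8]
orientation: [0.001, 0.696, 0.718, 0.0]
wrist_force: [-0.1, 0.7, -0.5]
grip_width: 33.6
finger_force: 30.0
row [ 0.14 -0.02 18.76] [ 0.  0. -0.] joints [ 0.72  0.35 -0.51  1.84  0.2   1.    0.16]
```

Converted, 15.5 mm / 600 = 0.0258, 14.5 mm / 600 = 0.0242.

```bash
echo '0 0 0.0067 0 0 0 | 0 0 0.0133 0 0 0 | 0 0 0.02 0 0 0 | 0 0 0.0242 0 0 0 | 0 0 0.0258 0 0 0' > rows.txt && python3 jog.py rows.txt && echo '0 0 0.0008 0 0 0 | 0 0 0.0017 0 0 0 | 0 0 0.0025 0 0 0 | 0 0 0.0025 0 0 0' > rows.txt && python3 jog.py rows.txt && echo '0 0 0.0008 0 0 0 | 0 0 0.0017 0 0 0 | 0 0 0.0017 0 0 0' > rows.txt && python3 jog.py rows.txt
```

```text
time: 8.7
ee_pos: [503.2, -193.5, 44.0]
orientation: [-0.0, 0.696, 0.718, -0.0]
wrist_force: [-0.3, 0.4, -0.5]
grip_width: 33.7
finger_force: 30.0
time: 9.1
ee_pos: [503.4, -193.6, 43.0]
orientation: [0.0, 0.696, 0.718, -0.0]
wrist_force: [0.2, 0.4, -0.7]
grip_width: 33.6
finger_force: 30.0
time: 9.4
ee_pos: [503.4, -193.5, 41.9]
orientation: [0.0, 0.696, 0.718, -0.0]
wrist_force: [0.5, -0.2, -0.3]
grip_width: 33.7
finger_force: 30.0
```

Converted, 0.5 mm / 600 = 0.0008.

```bash
for i in 1 2; do echo '0 0 0.0008 0 0 0 | 0 0 0.0008 0 0 0 | 0 0 0.0008 0 0 0' > rows.txt && python3 jog.py rows.txt | grep -E "ee_pos|wrist"; done
```

```text
ee_pos: [503.5, -193.6, 41.8]
wrist_force: [-1.7, 0.4, 5.1]
ee_pos: [503.6, -193.8, 41.7]
wrist_force: [-3.6, 0.5, 10.1]
```

Contact, so the bottle rests on the tray floor. Releasing.

Converted, -120 mm / 600 = -0.2, -85 mm / 600 = -0.1417.

```bash
for i in 1 2; do echo '0 0 0 0 0 0 | 0 0 0 0 0 0 | 0 0 0 0 0 0 | 0 0 0 0 0 0 | 0 0 0 0 0 0' > rows.txt && python3 jog.py rows.txt 87 ; done; echo '0 0 -0.0167 0 0 0 | 0 0 -0.0417 0 0 0 | 0 0 -0.0833 0 0 0 | 0 0 -0.1417 0 0 0 | 0 0 -0.2 0 0 0' > rows.txt && python3 jog.py rows.txt && echo '0 0 -0.0667 0 0 0 | 0 0 -0.1167 0 0 0 | 0 0 -0.1167 0 0 0 | 0 0 -0.1167 0 0 0' > rows.txt && python3 jog.py rows.txt && python3 -c "
from h import *
import cv2
im=ctrl.capture('scene')[150:260,195:420];cv2.imwrite('pics/end.png',cv2.resize(im,None,fx=3.4,fy=3.4,interpolation=2))"
```

```text
time: 10.5
ee_pos: [503.3, -193.5, 40.8]
orientation: [-0.0, 0.696, 0.718, -0.0]
wrist_force: [0.9, -0.1, -0.8]
grip_width: 65.7
finger_force: 0.0
time: 11.0
ee_pos: [503.4, -193.5, 41.0]
orientation: [0.0, 0.696, 0.718, 0.0]
wrist_force: [-0.2, 0.6, 0.1]
grip_width: 86.5
finger_force: 0.0
time: 11.5
ee_pos: [503.4, -193.3, 163.6]
orientation: [0.0, 0.696, 0.718, 0.0]
wrist_force: [0.8, -0.8, -0.0]
grip_width: 86.5
finger_force: 0.0
time: 11.9
ee_pos: [503.7, -193.5, 232.5]
orientation: [0.001, 0.696, 0.718, 0.0]
wrist_force: [0.3, -0.4, 0.2]
grip_width: 86.8
finger_force: 0.0
```

View pics/end.png

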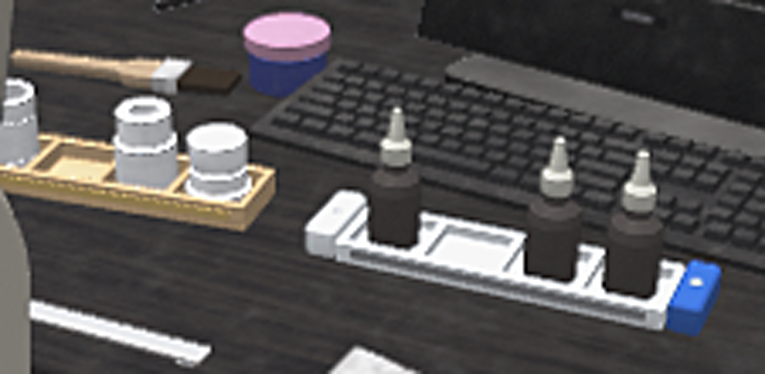

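The picture shows the bottle upright at (635,250) in the place next to blue, with the other bottles and the samples standing. Handing in.

```bash
python3 -c "
from workcell import ctrl
print(ctrl.finish_job())"
```

```text
the job is handed in; nothing more can be done
None
```

The dropper bottle now stands upright in the tray place next to the blue end, set down gently at about 12 s; the other two bottles and the metal samples are still in their places, and the job is handed in.

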